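# Reset the indexing head and put its setting block away

### The arm

A 6-joint arm with a two-finger parallel gripper is mounted at the origin on the work surface; the furniture and walls round the work are solid. World frame = base frame: x ahead of the robot, y to its left, z up, the work surface at z = 0. Lengths are in m, angles in rad, forces in N, time in s.
With the tool pointing down it reaches from about 0.35 to 0.975 m from the base axis. Payload 4.9 kg.
Tool frame: the origin (TCP) lies at the very end of the fingers, on their centre line; the grasp point (between the pads) lies 19 mm behind it; z points along the fingers, y is the line along which they close (so a half turn about z gives the same grasp; the last joint's range is limited). The gripper opens to 85 mm and grips with 20 to 120 N. Pads are 22 mm wide; open, the fingers measure 114 mm over their backs; the gripper's body (76 mm by 85 mm) begins 54 mm behind the grasp point. The pads swing forward as they close: fully open they stand 13 mm farther back than shut.
Start: joints at [1.111, 0.053, 1.613, -0, 1.476, -0.119], TCP at [0.209, 0.589, 0.231] pointing down, gripper open.
Joint ranges: [-3.01, 3.01], [-1.01, 2.22], [0.06, 2.58], [-1.02, 4.17], [0.09, 2.62], [-3.14, 3.14]. Speed limits (rad/s): [2.57, 2.57, 3.14, 3.14, 3.14, 3.14].

### API

Orientations are given as a unit quaternion [w, x, y, z].
In Python, from plant import monitor, vision, manip gives the robot as it stands. The module is installed in compiled form; this text tells all that it offers.
- The arm moves only by the tool arm_command, never from a script. Its argument "rows" is a list of rows, each a list of 3 entries, a list of its own where there are three numbers: the finger opening in mm, from 0 to 85.4, then the shift along the world's x, y, z in units of 30 cm (1.0 is 30 cm), then the turn, a rotation vector about the world's x, y, z in units of pi/2 rad (1.0 is pi/2 rad). In form: [[claw, [x, y, z], [wx, wy, wz]], ...]. A call has 1 to 12 rows; each row is the pose to reach, as a shift and turn from the pose commanded when the call began; what a row does not reach only later rows make up. A row lasts 1/12 s, in which the tool goes at most 41.7 mm and 7.16 degrees, less where a joint would pass 70% of its speed; a pose out of reach is approached as far as the arm can. A call with a number of a shift or a turn outside -1 to 1 is refused whole. A call with a gripper value outside its range is refused whole. The fingers move at their own pace and stop on an object; the grip force is fixed at half the most. Time passes only in rows, so rows that repeat a pose let the fingers close. It gives the time, the measured TCP pose, the force, the opening and the grip force at its end, in the units of the state.
- monitor.state(): the state, without advancing time (a new reading comes with each control period).
- vision.grab_frame(name): name is "scene" or "top" or "wrist"; returns a dict with "color" (480x640x3 uint8, red, green, blue), "z_map" (480x640 float32, m along the optical axis (not along the pixel's ray), 0 where there is no reading), "mtx" (3x3 intrinsics, pixels), "R" (3x3) and "t" (3): a world point X has camera coordinates R X + t. Camera axes: x right, y down, z forward; pixel columns grow to the right and rows downward; lengths in m; the calibration is good to about 2 mm. A picture is of the moment at which its call begins.
- manip.job_done(): hands the job in; it is judged then, once.
The state is a dict: "time": time; "joint_pos": joint angles; "joint_vel": joint speeds; "joint_efforts": joint torques, N m; "tool_pos": TCP position; "tool_rot": TCP orientation; "contact_force": force on the tool from outside, world axes, zero at the start; "ft_torque": the same for the moment, N m; "gripper_width": opening from 0.0 (shut) to 1.0 (fully open); "grasp_force": force on a finger pad.
Only numpy, scipy, OpenCV 4.12 (cv2) and the standard library are available. Lean on these libraries where they do the work, as an engineer would, in place of code of your own. Each camera call takes 0.05 s, during which the arm holds its last target. There are 200 camera calls.

### The job

Reset the setting station for the next user: turn the black wing knob of the round indexing head until its white pointer stands at the red index tab, and put the setting block with the red band, which lies out on the bench, back into the storage bay with the red label, flat on the bench and fully home against the back stop. Leave the block with the blue band in its own bay and do not knock the other things about.

Things in the scene. Friction and masses are not known exactly. Their poses are not given: they have to be found in the camera images.
- index_base: Fixed round grey base of the indexing head, 196 mm in diameter, 18 mm high, with a white tick scale. Origin on the knob's axis at bench height.
- knob (a joint): Angle of the stiff black wing knob (rad), vertical axis. 0: pointer along the base's -x; positive counter-clockwise from above; -2.8 to 2.0. Set angle: yaw of red_tab minus yaw of index_base. Wing: bar 20 mm thick, reaching 60 mm (pointer end) and 56 mm (tail) from the axis, 29 to 55 mm above the bench; hub 58 mm wide, up to 64 mm. 0.15 Nm turns it: push the wing's side near an end or grip it.
- pointer_tip (a point): Tip of the white pointer at one end of the knob's wing, 76 mm from the axis, 32 mm above the bench.
- red_tab: Red index tab fixed on the rim of the base, 14 mm wide, from 77 to 103 mm from the axis, up to 35 mm above the bench (its inner nose to 26 mm). Origin on the knob's axis at bench height; the tab stands along its own -x.
- tab_mark (a point): Point just inside the middle of the red tab, 76 mm from the axis, 32 mm above the bench, where the pointer tip belongs.
- red_block: Loose aluminium setting block with a red band round its middle, 90 mm (x) x 50 mm (y) x 46 mm high, 0.45 kg. Origin at the centre of its underside. Either end may go in first.
- red_bay: Fixed storage bay, red label plate and floor. Rails along x, 18 mm high, 10 wide, 62 apart inside, x = -45 to +40 mm; back stop face at x = +40 mm, 34 mm high, label behind it to 65 mm. Open above and towards its own -x. The block lies along x; fully home its centre is at x = -5 mm, y = 0 and it stands out 5 mm at the mouth. Origin at bench height in the middle of the bay.
- blue_bay: Fixed storage bay, the same but with a blue label and floor; the blue block is in it.
- blue_block: Setting block like the red one but with a blue band, standing in the blue bay. Leave it there.
- wax_tin: Bystander: round red and white tin, 70 mm in diameter, 43 mm high. Origin under its centre.
- masking_tape: Bystander: roll of beige tape lying flat, 112 mm in diameter, 30 mm high. Origin under its centre.
- sanding_block: Bystander: brown sanding block, 125 x 88 x 34 mm. Origin under its centre.
- tape_measure: Bystander: yellow tape measure, 94 x 64 x 66 mm. Origin under its centre.

How it is judged:
At the end, for the whole second after the job is handed in: The pointer tip is within 7 mm (half the width of the tab) of the mark at the red tab and the knob is still; the red block lies flat on the bench in the red bay between the rails, its end within 8 mm of the back stop, at rest (horizontal distance between pointer_tip and tab_mark below 0.007 m and velocity of joint knob between -0.05 and 0.05 rad/s and x of red_block in the frame of red_bay between -0.013 and 0.005 m and y of red_block in the frame of red_bay between -0.012 and 0.012 m and height (world z) of red_block below 0.006 m and angle between red_block's own z axis and vertical below 0.1 rad and angle between the x axis of red_block and the x axis of red_bay, either way round below 0.22 rad and linear speed of red_block below 0.02 m/s); the robot touches nothing.
It fails at once if wax_tin is moved by more than 30 mm (distance of wax_tin from where it was at the start of the episode above 0.03 m).
It fails at once if masking_tape is moved by more than 30 mm (distance of masking_tape from where it was at the start of the episode above 0.03 m).
It fails at once if sanding_block is moved by more than 30 mm (distance of sanding_block from where it was at the start of the episode above 0.03 m).
It fails at once if tape_measure is moved by more than 30 mm (distance of tape_measure from where it was at the start of the episode above 0.03 m).
It fails at once if the blue block is moved by more than 20 mm (distance of blue_block from where it was at the start of the episode above 0.02 m).
It also fails if it takes over 69 s, if anything falls off the work surface, if the arm or the gripper's body presses on something with over 40 N, if the wrist force passes 120 N, or if a joint passes its speed limit or range.

## Working session

There is one attempt and no reset: what is moved stays moved. The work goes in short steps, Python scripts to look and compute and a tool call to move; the robot and the scene stay as the last step left them, time stands still between calls to the robot, and variables do not carry over. Pictures are saved under pics/ and viewed, at most 10 in all, crops included, and the job is handed in when it is done.

Besides the shell and the picture viewer there is one more tool, called after "Emit:" by a JSON object that holds its "method" and its "body", one argument or row to a line. arm_command: Moves the arm, as the interface text tells. Shifts and turns lie within -1 to 1; 1 stands for 30 cm of shift or pi/2 rad of turn. Its arguments: {"type":"object","properties":{"rows":{"type":"array"}},"required":["rows"]}

```bash
mkdir -p pics; cat > h.py <<'E'
import numpy as np, cv2
from plant import monitor, vision, manip
def grab(n):
    f=vision.grab_frame(n); np.savez(f'{n}.npz',**f); return f
def ray(f,uv,z):
    R,t,K=f['R'],np.ravel(f['t']),f['mtx']; c=-R.T@t
    d=(R.T@np.linalg.inv(K)@np.c_[np.atleast_2d(uv),np.ones(len(np.atleast_2d(uv)))].T).T
    return c+d*((z-c[2])/d[:,2])[:,None]
def cloud(f):
    v,u=np.mgrid[:480,:640]; z=f['z_map']
    p=np.stack([u,v,np.ones_like(u)],-1)@np.linalg.inv(f['mtx']).T*z[...,None]
    return (p-np.ravel(f['t']))@f['R']
E
python3 - <<'E'
from h import *
for n in ['top','scene']:
    f=grab(n); cv2.imwrite(f'pics/{n}0.png',f['color'][...,::-1]); print(n,-f['R'].T@np.ravel(f['t']),f['mtx'][0,0])
print(monitor.state())
E
```

```text
top [ 0.32503467 -0.0057326   1.22153657] 479.9438777090448
scene [-0.25107549 -0.73518593  1.10218914] 539.7267480421614
{'time': 0.1, 'joint_pos': array([ 1.11097762e+00,  5.33192758e-02,  1.61418742e+00, -5.32059337e-06,
        1.47600523e+00, -1.19015669e-01]), 'joint_vel': array([ 1.94707257e-03, -5.02137118e-04, -3.63102502e-03, -2.07579689e-03,
        6.88896174e-04,  3.75811443e-05]), 'joint_efforts': array([ 2.31330077e-04, -3.94896019e+01, -3.71366465e+01, -4.25569681e-05,
        3.83767619e-03,  2.36278095e-05]), 'tool_pos': array([0.20865422, 0.58852837, 0.23014998]), 'tool_rot': array([-2.71337134e-04,  1.69577740e-01,  9.85516346e-01, -9.20484337e-04]), 'contact_force': array([1.1195951 , 0.10799284, 1.02756074]), 'ft_torque': array([ 0.01366518, -0.00080089,  0.03879352]), 'grasp_force': 0.0, 'gripper_width': 1.0042776965940867}
```

View pics/top0.png

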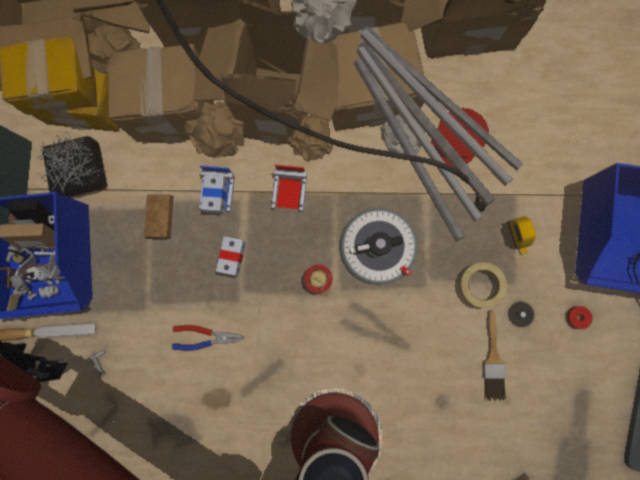

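View pics/scene0.png

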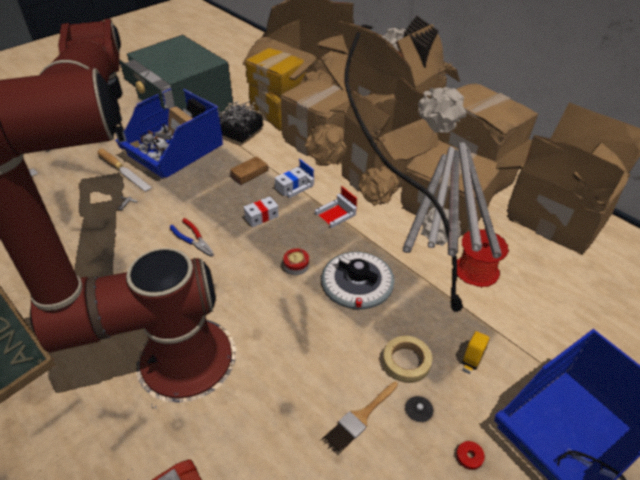

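Top view (up is +x, left is +y) shows:
- dial centre near (380,245), white pointer to the left near (360,248), red tab near (406,271)
- red block near (230,256)
- red bay near (290,188), with its mouth towards the robot
- blue block in its bay near (214,192)
- tin near (318,279)

Rods and a cable hang at the right near (460,235), so I'll measure their heights too.

```bash
cat > meas.py <<'E'
from h import *
def masks(f):
    h=cv2.cvtColor(f['color'],cv2.COLOR_RGB2HSV); H,S,V=cv2.split(h)
    return ((H<8)|(H>172))&(S>150)&(V>90), (S<50)&(V>150)
def win(m,x0,x1,y0,y1):
    o=np.zeros_like(m); o[y0:y1,x0:x1]=m[y0:y1,x0:x1]; return o
def rect(f,m,z):
    c=max(cv2.findContours(m.astype(np.uint8),0,2)[0],key=cv2.contourArea)
    p=ray(f,c[:,0,:].astype(float),z)[:,:2]
    (cx,cy),(w,h),a=cv2.minAreaRect((p*1000).astype(np.float32)); return np.round([cx,cy,w,h,a],1)
E
python3 - <<'E'
from meas import *
f=dict(np.load('top.npz')); red,wh=masks(f); P=cloud(f)
tab=win(red,395,418,260,285); v,u=np.nonzero(tab); print('tab',len(u),ray(f,[[u.mean(),v.mean()]],.035),P[tab][:,2].max())
ptr=win(wh,350,372,240,256); v,u=np.nonzero(ptr); print('ptr',u.min(),u.max(),v.min(),v.max(),ray(f,[[u.mean(),v.mean()]],.032), len(u))
# dial base: bright ring via depth
# ring of base top (18mm): white scale ring contour
m=win(wh,335,425,200,290); c=max(cv2.findContours(m.astype(np.uint8),0,2)[0],key=cv2.contourArea)
p=ray(f,c[:,0,:].astype(float),.018)[:,:2]; print('base',cv2.minEnclosingCircle((p*1000).astype(np.float32)))
hub=win((P[...,2]>.058)&(P[...,2]<.08),340,420,205,285); print('hub',np.median(P[hub],0),P[hub].mean(0),hub.sum())
b=win((P[...,2]>.035)&(P[...,2]<.06),205,250,228,285); print('redblock',rect(f,b,.046),np.median(P[b],0))
print(' band',rect(f,win(red,205,250,228,285),.046)); 
print(' block white+red',rect(f,win(cv2.morphologyEx((red|wh).astype(np.uint8),cv2.MORPH_CLOSE,np.ones((5,5)))>0,205,250,228,285),.046))
print('bayfloor',rect(f,win(red,270,310,176,215),.0))
bay=win((P[...,2]>.01)&(P[...,2]<.08),262,318,160,216); print('bay',rect(f,bay,.018)); 
bay=win((P[...,2]>.045)&(P[...,2]<.08),262,318,155,216); print('label',rect(f,bay,.065)); 
bb=win((P[...,2]>.035)&(P[...,2]<.055),190,245,160,220); print('blue',rect(f,bb,.046))
for (x,y) in [(460,237),(440,205),(480,200),(482,206),(420,155),(470,180),(390,60),(300,130),(318,279),(520,230)]: print((x,y),P[y,x].round(3))
print(P[150:300,330:470,2].max(), [ (k,P[150:240,k,2].max().round(2)) for k in range(380,480,10)])
E
python3 - <<'E'
import cv2
a=cv2.imread('pics/top0.png')[150:300,190:430]; cv2.imwrite('pics/c.png',cv2.resize(a,(800,500),interpolation=2))
E
```

```text
tab 31 [[ 0.40791664 -0.16799162  0.035     ]] 0.03688696254916161
ptr 350 368 240 255 [[ 0.46430034 -0.04775459  0.032     ]] 89
base ((470.883544921875, -106.00248718261719), 87.73321533203125)
hub [ 0.4709638  -0.10488374  0.06123511] [ 0.47103715 -0.10503059  0.06154006] 400
redblock [437.5 265.5  52.3  89.6  79.8] [0.43760191 0.26554534 0.04567435]
 band [436.8 263.   56.4  19.3  79.1]
 block white+red [436.9 263.1  56.2  86.8  82.1]
bayfloor [606.1 128.1  56.4  77.3  85.5]
bay [618.6 127.4  86.2 114.5  85.3]
label [657.5 121.7  75.5   9.5  85.3]
blue [598.4 319.5  61.8  96.9  85.6]
(460, 237) [ 0.461 -0.25   0.254]
(440, 205) [ 0.529 -0.213  0.242]
(480, 200) [ 0.593 -0.366  0.002]
(482, 206) [ 0.563 -0.349  0.075]
(420, 155) [ 0.712 -0.214  0.002]
(470, 180) [ 0.586 -0.279  0.231]
(390, 60) [ 0.862 -0.113  0.213]
(300, 130) [0.68  0.079 0.264]
(318, 279) [0.382 0.045 0.039]
(520, 230) [ 0.325 -0.006  1.222]
1.22153657147884 [(380, np.float64(0.26)), (390, np.float64(0.27)), (400, np.float64(0.27)), (410, np.float64(0.27)), (420, np.float64(0.28)), (430, np.float64(0.28)), (440, np.float64(0.27)), (450, np.float64(1.22)), (460, np.float64(0.26)), (470, np.float64(1.22))]
```

View pics/c.png

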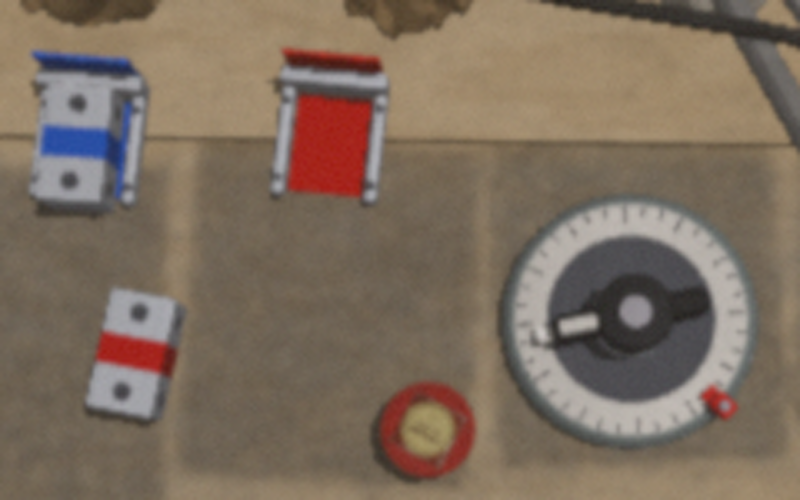

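The crop shows the dial hub at about (635,312), pointer tip at (538,335) and tab at (718,402). The block's long axis tilts slightly, with its ends at about (145,292) and (120,415). Next I measure the wing angle and the space the rods take up.

```bash
python3 - <<'E'
from meas import *
f=dict(np.load('top.npz')); P=cloud(f); g=dict(np.load('scene.npz')); Q=cloud(g)
c=np.array([.471,-.105]); 
m=win((P[...,2]>.045)&(P[...,2]<.058),340,420,205,285); q=P[m][:,:2]-c; r=np.hypot(*q.T); q=q[r>.036]; print(len(q))
a=np.arctan2(q[:,1],q[:,0]); w=np.angle(np.exp(2j*a).mean())/2; print('wing bearing',np.degrees(w)%180)
for k in (0,180):
    s=np.cos(a-w-np.radians(k))>.8; print(k,s.sum(),q[s].mean(0),np.hypot(*q[s].T).max())
red,_=masks(f); v,u=np.nonzero(win(red,395,418,260,285)); t=ray(f,[[u.mean(),v.mean()]],.033)[0,:2]-c; print('tab bearing',np.degrees(np.arctan2(t[1],t[0])),np.hypot(*t))
for n,A in(('top',P),('scene',Q)):
  A=A.reshape(-1,3)
  for y0 in np.arange(-.36,0.16,.04):
    s=A[(A[:,1]>y0)&(A[:,1]<y0+.04)&(A[:,2]>.1)&(A[:,2]<.6)&(A[:,0]>.3)&(A[:,0]<.8)]
    if len(s): print(n,y0.round(2),len(s),'x>=',s[:,0].min().round(3),'z',[ (x0.round(2),e[:,2].min().round(2),e[:,2].max().round(2)) for x0 in np.arange(.3,.8,.05) for e in [s[(s[:,0]>=x0)&(s[:,0]<x0+.05)]] if len(e)])
E
```

```text
143
wing bearing 102.22073719454228
0 63 [ 0.00938319 -0.04444227] 0.056017149156491135
180 80 [-0.01028299  0.04643719] 0.059625997350806516
tab bearing -134.85406419008814 0.08924337298917016
top -0.36 703 x>= 0.54 z [(np.float64(0.5), np.float64(0.22), np.float64(0.24)), (np.float64(0.55), np.float64(0.1), np.float64(0.26)), (np.float64(0.6), np.float64(0.21), np.float64(0.26)), (np.float64(0.65), np.float64(0.1), np.float64(0.22)), (np.float64(0.7), np.float64(0.1), np.float64(0.21)), (np.float64(0.75), np.float64(0.1), np.float64(0.11))]
top -0.32 1169 x>= 0.495 z [(np.float64(0.45), np.float64(0.25), np.float64(0.26)), (np.float64(0.5), np.float64(0.22), np.float64(0.27)), (np.float64(0.55), np.float64(0.13), np.float64(0.24)), (np.float64(0.6), np.float64(0.22), np.float64(0.25)), (np.float64(0.65), np.float64(0.1), np.float64(0.25)), (np.float64(0.7), np.float64(0.1), np.float64(0.22)), (np.float64(0.75), np.float64(0.1), np.float64(0.1))]
top -0.28 1617 x>= 0.456 z [(np.float64(0.45), np.float64(0.23), np.float64(0.26)), (np.float64(0.5), np.float64(0.23), np.float64(0.27)),
[... 5500 characters left out ...]
oat64(0.26)), (np.float64(0.7), np.float64(0.1), np.float64(0.22)), (np.float64(0.75), np.float64(0.1), np.float64(0.22))]
scene 0.04 793 x>= 0.664 z [(np.float64(0.65), np.float64(0.1), np.float64(0.28)), (np.float64(0.7), np.float64(0.11), np.float64(0.24)), (np.float64(0.75), np.float64(0.11), np.float64(0.25))]
scene 0.08 837 x>= 0.676 z [(np.float64(0.65), np.float64(0.1), np.float64(0.29)), (np.float64(0.7), np.float64(0.1), np.float64(0.28)), (np.float64(0.75), np.float64(0.11), np.float64(0.3))]
scene 0.12 689 x>= 0.689 z [(np.float64(0.65), np.float64(0.28), np.float64(0.29)), (np.float64(0.7), np.float64(0.1), np.float64(0.3)), (np.float64(0.75), np.float64(0.25), np.float64(0.3))]
```

Emit:
{"method": "arm_command", "body": {
  "rows": [
    [85,[0.697,-0.95,0],[0,0,0.103]],
    [85,[0.697,-0.95,0],[0,0,0.103]],
    [85,[0.697,-0.95,0],[0,0,0.103]],
    [85,[0.697,-0.95,0],[0,0,0.103]],
    [85,[0.697,-0.95,0],[0,0,0.103]],
    [85,[0.697,-0.95,0],[0,0,0.103]],
    [85,[0.697,-0.95,0],[0,0,0.103]],
    [85,[0.697,-0.95,0],[0,0,0.103]],
    [85,[0.697,-0.95,0],[0,0,0.103]],
    [85,[0.697,-0.95,0],[0,0,0.103]],
    [85,[0.697,-0.95,0],[0,0,0.103]],
    [85,[0.697,-0.95,0],[0,0,0.103]]
  ]
}}

```text
time: 1.1
tool_pos: [0.4175, 0.3044, 0.2309]
tool_rot: [-0.0, 0.089, 0.996, 0.0]
contact_force: [0.1, 0.5, 0.3]
gripper_width: 0.998
grasp_force: 0.0
```

```bash
python3 - <<'E'
from meas import *
fo=dict(np.load('top.npz')); P=cloud(fo); G=cloud(dict(np.load('scene.npz')))
# bay geometry from both views, in frame guess yaw -4.6 about (.61,.1275)
a=np.radians(-4.6); R=np.array([[np.cos(a),np.sin(a)],[-np.sin(a),np.cos(a)]])
for n,A in(('top',P),('scene',G)):
  A=A.reshape(-1,3); q=(A[:,:2]-[.61,.1275])@R.T; s=(abs(q)<.065).all(1); q,z=q[s],A[s,2]
  for lo,hi in((.014,.022),(.028,.038),(.045,.07)):
    k=(z>lo)&(z<hi); print(n,lo,k.sum(),'x',np.percentile(q[k,0],[1,50,99]).round(4),'y',np.percentile(q[k,1],[1,99]).round(4))
  k=(z>.014)&(z<.022)&(q[:,0]<.03)
  for sg in(1,-1):
    e=q[k&(q[:,1]*sg>0)]; print('rail',sg,e[:,1].mean().round(4),'yaw err deg',np.degrees(np.polyfit(e[:,0],e[:,1],1)[0]).round(2),'xmin',e[:,0].min().round(4))
s=monitor.state(); tp=s['tool_pos']; print(tp,s['tool_rot'],s['joint_pos'])
f=grab('top'); P=cloud(f).reshape(-1,3); g=grab('scene'); Q=cloud(g).reshape(-1,3)
for n,A in(('top',P),('scene',Q)):
  for z0 in np.arange(.0,.4,.04):
    B=A[(A[:,2]>tp[2]+z0)&(A[:,2]<tp[2]+z0+.04)][:,:2]-tp[:2]; B=B[np.hypot(*B.T)<.3]
    if len(B)>10: print(n,'dz',z0.round(2),len(B),'x',np.percentile(B[:,0],[1,99]).round(3),'y',np.percentile(B[:,1],[1,99]).round(3))
cv2.imwrite('pics/s1.png',g['color'][...,::-1])
E
```

```text
top 0.014 257 x [-0.0467 -0.0008  0.0379] y [-0.0416  0.0401]
top 0.028 172 x [0.0363 0.0428 0.0498] y [-0.0405  0.0384]
top 0.045 104 x [0.0478 0.0495 0.053 ] y [-0.0367  0.0349]
rail 1 0.035 yaw err deg 0.01 xmin -0.0477
rail -1 -0.0369 yaw err deg -0.32 xmin -0.0477
scene 0.014 167 x [-0.0484  0.0032  0.0415] y [-0.044   0.0413]
scene 0.028 113 x [0.0328 0.0404 0.0525] y [-0.0397  0.0392]
scene 0.045 109 x [0.0436 0.0475 0.0521] y [-0.0404  0.0358]
rail 1 0.0338 yaw err deg -1.5 xmin -0.0488
rail -1 -0.0381 yaw err deg -0.35 xmin -0.0494
[0.4175144  0.30435214 0.23094115] [-4.39666232e-04  8.93167253e-02  9.96003177e-01  1.93146679e-05] [ 4.85511077e-01 -2.09519068e-01  1.86114864e+00  5.12234036e-04
  1.49068004e+00 -9.06454596e-01]
top dz 0.04 110 x [-0.024  0.01 ] y [-0.074 -0.03 ]
top dz 0.08 300 x [-0.023  0.012] y [-0.072 -0.028]
top dz 0.12 81 x [-0.037  0.028] y [-0.039  0.001]
top dz 0.16 49 x [-0.037 -0.03 ] y [-0.021  0.008]
top dz 0.2 92 x [-0.037 -0.022] y [-0.03   0.001]
top dz 0.24 921 x [-0.101  0.042] y [-0.117  0.019]
top dz 0.28 5589 x [-0.169  0.052] y [-0.145  0.054]
top dz 0.32 8695 x [-0.236  0.023] y [-0.177  0.042]
top dz 0.36 3948 x [-0.275 -0.184] y [-0.173 -0.088]
scene dz 0.0 127 x [-0.021  0.017] y [-0.056  0.049]
scene dz 0.04 226 x [-0.026  0.01 ] y [-0.075  0.072]
scene dz 0.08 361 x [-0.025  0.004] y [-0.073  0.064]
scene dz 0.12 339 x [-0.039  0.026] y [-0.041  0.014]
scene dz 0.16 418 x [-0.039  0.028] y [-0.039  0.02 ]
scene dz 0.2 86 x [-0.024  0.032] y [-0.051 -0.022]
scene dz 0.24 561 x [-0.162  0.052] y [-0.125 -0.036]
scene dz 0.28 2018 x [-0.235  0.045] y [-0.174  0.031]
scene dz 0.32 1709 x [-0.237  0.02 ] y [-0.18   0.041]
scene dz 0.36 471 x [-0.265 -0.184] y [-0.175 -0.096]
```

View pics/s1.png

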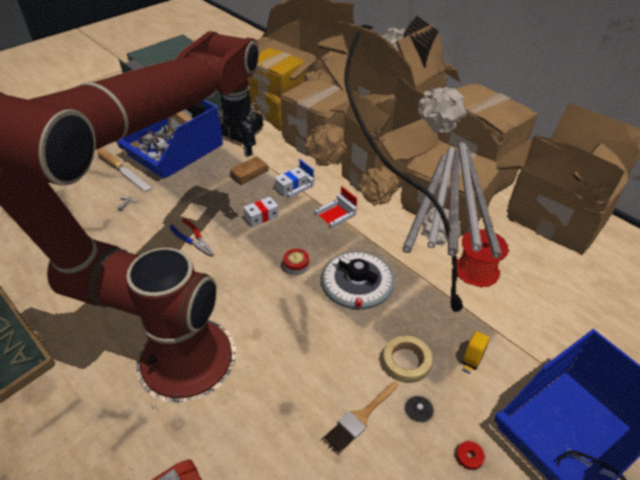

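The gripper hangs clear of everything. The wrist bulk starts about 0.24 m above the TCP, so there is room at both stations. Next I go down onto the red block, which is near (262,210) in this view.

Emit:
{"method": "arm_command", "body": {
  "rows": [
    [85,[0.006,-0.118,0],[0,0,0]],
    [85,[0.006,-0.118,-0.1],[0,0,0]],
    [85,[0.006,-0.118,-0.23],[0,0,0]],
    [85,[0.006,-0.118,-0.36],[0,0,0]],
    [85,[0.006,-0.118,-0.48],[0,0,0]],
    [85,[0.006,-0.118,-0.58],[0,0,0]],
    [85,[0.006,-0.118,-0.65],[0,0,0]],
    [85,[0.006,-0.118,-0.69],[0,0,0]],
    [85,[0.006,-0.118,-0.69],[0,0,0]]
  ]
}}

```text
time: 1.95
tool_pos: [0.417, 0.2684, 0.0212]
tool_rot: [-0.003, 0.089, 0.996, -0.001]
contact_force: [-0.5, -0.5, -0.3]
gripper_width: 0.995
grasp_force: 0.0
```

Emit:
{"method": "arm_command", "body": {
  "rows": [
    [40,[0,0,0],[0,0,0]],
    [40,[0,0,0],[0,0,0]],
    [40,[0,0,0],[0,0,0]],
    [40,[0,0,0],[0,0,0]],
    [40,[0,0,0],[0,0,0]],
    [40,[0,0,0],[0,0,0]],
    [40,[0,0,0],[0,0,0]],
    [40,[0,0,0],[0,0,0]],
    [40,[0,0,0],[0,0,0]],
    [40,[0,0,0],[0,0,0]],
    [40,[0,0,0],[0,0,0]],
    [40,[0,0,0],[0,0,0]]
  ]
}}

```text
time: 2.95
tool_pos: [0.4217, 0.2697, 0.027]
tool_rot: [0.002, 0.089, 0.996, 0.001]
contact_force: [-1.4, 0.6, 6.9]
gripper_width: 0.57
grasp_force: 65.3
```

Emit:
{"method": "arm_command", "body": {
  "rows": [
    [40,[0,0,0.05],[0,0,0]],
    [40,[0,0,0.15],[0,0,0]],
    [40,[0,0,0.23],[0,0,0]],
    [40,[0.1,-0.1,0.23],[0,0,0.03]],
    [40,[0.2,-0.2,0.23],[0,0,0.06]],
    [40,[0.3,-0.3,0.23],[0,0,0.06]],
    [40,[0.37,-0.4,0.23],[0,0,0.06]],
    [40,[0.4,-0.468,0.23],[0,0,0.06]],
    [40,[0.4,-0.468,0.23],[0,0,0.06]],
    [40,[0.4,-0.468,0.23],[0,0,0.06]],
    [40,[0.4,-0.468,0.23],[0,0,0.06]]
  ]
}}

```text
time: 3.87
tool_pos: [0.5389, 0.1284, 0.0927]
tool_rot: [-0.001, 0.043, 0.999, 0.0]
contact_force: [0.0, -0.2, -3.7]
gripper_width: 0.568
grasp_force: 64.2
```

```bash
python3 - <<'E'
from meas import *
s=monitor.state(); tp=s['tool_pos']; print(tp,s['tool_rot'],s['gripper_width'],s['contact_force'])
f=grab('top'); g=grab('scene'); P=cloud(f).reshape(-1,3); Q=cloud(g).reshape(-1,3)
for A in(P,Q):
  q=A[:,:2]-tp[:2]; k=(q[:,0]>-.1)&(q[:,0]<.1)&(abs(q[:,1])<.05)&(A[:,2]>.07)&(A[:,2]<.15); z=A[k,2]
  print(k.sum(),np.percentile(A[k,0],[1,99]),np.histogram(z,8))
a=f['color'][140:290,200:400,::-1]; b=g['color'][140:290,220:420,::-1]
cv2.imwrite('pics/c2.png',cv2.resize(np.vstack([a,b]),(400*2,600)))
E
```

```text
[0.53889217 0.12838001 0.0927002 ] [-8.08128985e-04  4.25385610e-02  9.99094494e-01  1.00696015e-04] 0.5678301598252344 [ 0.00652073 -0.19907379 -3.74844879]
121 [0.50985134 0.52992146] (array([ 3,  5, 12, 90,  8,  0,  0,  3]), array([0.0812962 , 0.0897581 , 0.09822001, 0.10668192, 0.11514383,
       0.12360574, 0.13206765, 0.14052956, 0.14899147]))
678 [0.50591296 0.59348477] (array([ 91,  83,  87, 100, 200,  40,  29,  48]), array([0.07001639, 0.07999936, 0.08998233, 0.0999653 , 0.10994827,
       0.11993124, 0.1299142 , 0.13989717, 0.14988014]))
```

View pics/c2.png

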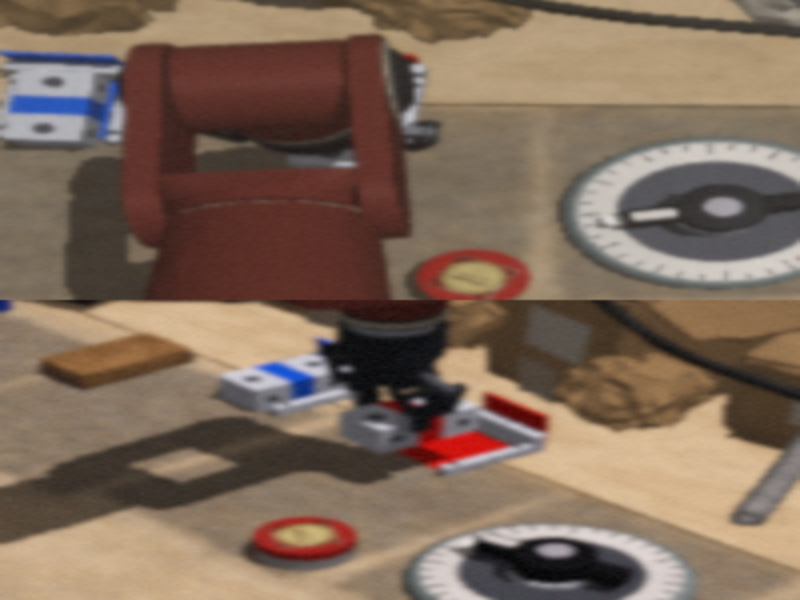

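In the top half the wrist hides the block. In the lower half the block is held level just short of the red bay, whose floor is near (470,450). I'll lower it slightly short of the stop, then slide it home.

Emit:
{"method": "arm_command", "body": {
  "rows": [
    [40,[0.07,0,0],[0,0,0]],
    [40,[0.13,0,0],[0,0,0]],
    [40,[0.13,0,-0.06],[0,0,0]],
    [40,[0.13,0,-0.13],[0,0,0]],
    [40,[0.13,0,-0.18],[0,0,0]],
    [40,[0.13,0,-0.21],[0,0,0]],
    [40,[0.13,0,-0.22],[0,0,0]],
    [40,[0.13,0,-0.22],[0,0,0]],
    [40,[0.13,0,-0.22],[0,0,0]]
  ]
}}

```text
time: 4.72
tool_pos: [0.579, 0.129, 0.0279]
tool_rot: [0.001, 0.042, 0.999, 0.0]
contact_force: [-0.1, -0.3, -3.9]
gripper_width: 0.567
grasp_force: 64.6
```

Emit:
{"method": "arm_command", "body": {
  "rows": [
    [40,[0.01,-0.001,0],[0,0,0]],
    [40,[0.02,-0.002,0],[0,0,0]],
    [40,[0.028,-0.002,0],[0,0,0]],
    [40,[0.028,-0.002,0],[0,0,0]],
    [40,[0.028,-0.002,0],[0,0,0]]
  ]
}}

```text
time: 5.13
tool_pos: [0.5852, 0.128, 0.027]
tool_rot: [-0.003, 0.043, 0.999, 0.0]
contact_force: [-8.2, 0.9, 1.3]
gripper_width: 0.571
grasp_force: 65.4
```

Emit:
{"method": "arm_command", "body": {
  "rows": [
    [40,[0.003,0,-0.003],[0,0,0]],
    [40,[0.003,0,-0.003],[0,0,0]],
    [68,[0.0,0,0],[0,0,0]],
    [68,[0,0,0],[0,0,0]],
    [68,[0,0,0],[0,0,0]],
    [68,[0,0,0],[0,0,0]],
    [68,[0,0,0.02],[0,0,0]],
    [68,[0,0,0.1],[0,0,0]],
    [68,[0,0,0.2],[0,0,0]],
    [68,[-0.1,0,0.3],[0,0,0]],
    [68,[-0.2,0,0.4],[0,0,0]],
    [68,[-0.3,0,0.4],[0,0,0]]
  ]
}}

```text
time: 6.13
tool_pos: [0.5008, 0.128, 0.1551]
tool_rot: [0.006, 0.043, 0.999, 0.001]
contact_force: [1.1, 0.1, 1.8]
gripper_width: 0.796
grasp_force: 0.0
```

Emit:
{"method": "arm_command", "body": {
  "rows": [
    [85,[-0.087,-0.776,0],[0,0,-0.81]],
    [85,[-0.087,-0.776,0],[0,0,-0.81]],
    [85,[-0.087,-0.776,0],[0,0,-0.81]],
    [85,[-0.087,-0.776,0],[0,0,-0.81]],
    [85,[-0.087,-0.776,0],[0,0,-0.81]],
    [85,[-0.087,-0.776,0],[0,0,-0.81]],
    [85,[-0.087,-0.776,0],[0,0,-0.81]],
    [85,[-0.087,-0.776,0],[0,0,-0.81]],
    [85,[-0.087,-0.776,0],[0,0,-0.81]],
    [85,[-0.087,-0.776,0],[0,0,-0.81]],
    [85,[-0.087,-0.776,0],[0,0,-0.81]],
    [85,[-0.087,-0.776,0],[0,0,-0.81]]
  ]
}}

```text
time: 7.13
tool_pos: [0.4713, -0.1053, 0.1478]
tool_rot: [0.0, 0.627, 0.779, 0.0]
contact_force: [0.0, -0.3, -0.1]
gripper_width: 0.998
grasp_force: 0.0
```

```bash
python3 - <<'E'
from meas import *
s=monitor.state(); print(s['tool_pos'],s['tool_rot'],s['joint_pos'])
f=grab('top'); P=cloud(f); g=grab('scene'); Q=cloud(g)
c=np.array([.6074,.1264]); a=np.radians(-4.8); R=np.array([[np.cos(a),np.sin(a)],[-np.sin(a),np.cos(a)]])
for n,A in(('top',P.reshape(-1,3)),('scene',Q.reshape(-1,3))):
  q=(A[:,:2]-c)@R.T; k=(abs(q)<.075).all(1)&(A[:,2]>.041)&(A[:,2]<.052)&(q[:,0]<.038)
  print(n,k.sum(),np.percentile(A[k,2],[5,50,95]).round(4),'x',np.percentile(q[k,0],[1,99]).round(4),'y',np.percentile(q[k,1],[1,99]).round(4), cv2.minAreaRect((q[k]*1000).astype(np.float32)))
cv2.imwrite('pics/d.png',cv2.resize(np.vstack([f['color'][140:290,220:420,::-1],g['color'][160:310,270:470,::-1]]),(800,600)))
E
```

```text
[ 0.47131402 -0.10532627  0.14783338] [4.17286911e-04 6.26963127e-01 7.79048812e-01 1.05055498e-04] [-3.74085939e-01 -2.31050082e-01  2.02053063e+00 -5.01727517e-05
  1.35125288e+00 -5.89573435e-01]
top 676 [0.0421 0.046  0.0494] x [-0.0505  0.0369] y [-0.0254  0.0238] ((-6.690464019775391, -0.6638832092285156), (89.25289154052734, 50.11686706542969), 0.29551324248313904)
scene 357 [0.0422 0.0462 0.05  ] x [-0.054   0.0348] y [-0.0275  0.024 ] ((-9.095409393310547, -2.3330612182617188), (56.02435302734375, 92.38707733154297), 89.73648834228516)
```

View pics/d.png

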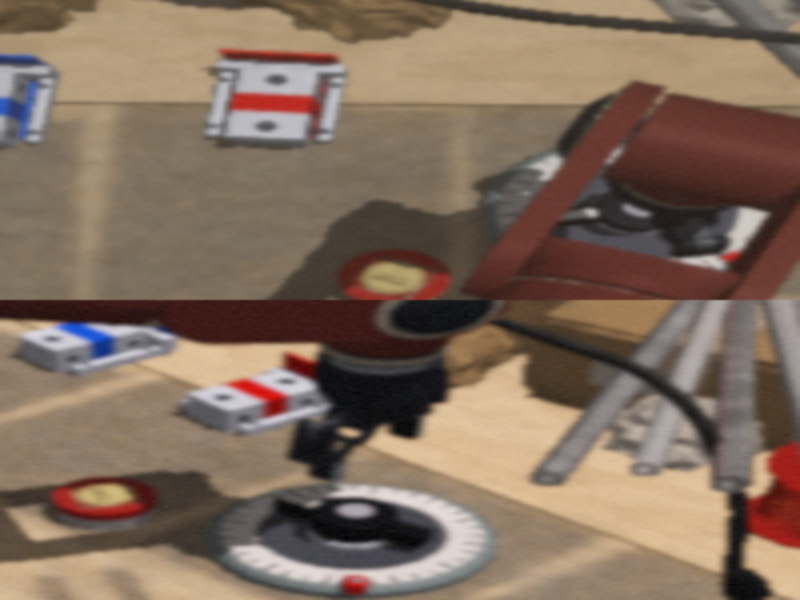

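The red block sits home in its bay: measured x is about -6.7 mm, y about -0.7 mm, and it is flat. Now I go down over the hub and grip it across the wing direction.

Emit:
{"method": "arm_command", "body": {
  "rows": [
    [85,[0,0,-0.1],[0,0,0]],
    [85,[0,0,-0.2],[0,0,0]],
    [85,[0,0,-0.28],[0,0,0]],
    [85,[0,0,-0.33],[0,0,0]],
    [85,[0,0,-0.36],[0,0,0]],
    [85,[0,0,-0.36],[0,0,0]],
    [40,[0,0,-0.36],[0,0,0]],
    [40,[0,0,-0.36],[0,0,0]],
    [40,[0,0,-0.36],[0,0,0]],
    [40,[0,0,-0.36],[0,0,0]],
    [40,[0,0,-0.36],[0,0,0]],
    [40,[0,0,-0.36],[0,0,0]]
  ]
}}

```text
time: 8.23
tool_pos: [0.4709, -0.1059, 0.0415]
tool_rot: [-0.0, 0.627, 0.779, -0.001]
contact_force: [-7.9, -0.3, 9.0]
gripper_width: 0.654
grasp_force: 63.9
```

Emit:
{"method": "arm_command", "body": {
  "rows": [
    [40,[0,0,0],[0,0,0.05]],
    [40,[0,0,0],[0,0,0.1]],
    [40,[0,0,0],[0,0,0.16]],
    [40,[0,0,0],[0,0,0.22]],
    [40,[0,0,0],[0,0,0.28]],
    [40,[0,0,0],[0,0,0.34]],
    [40,[0,0,0],[0,0,0.4]],
    [40,[0,0,0],[0,0,0.46]],
    [40,[0,0,0],[0,0,0.52]],
    [40,[0,0,0],[0,0,0.58]],
    [40,[0,0,0],[0,0,0.64]],
    [40,[0,0,0],[0,0,0.68]]
  ]
}}

```text
time: 9.23
tool_pos: [0.4716, -0.1052, 0.0415]
tool_rot: [0.0, 0.142, 0.99, 0.0]
contact_force: [-4.9, 1.7, 6.7]
gripper_width: 0.658
grasp_force: 63.7
```

Emit:
{"method": "arm_command", "body": {
  "rows": [
    [40,[0,0,0],[0,0,0.06]],
    [40,[0,0,0],[0,0,0.12]],
    [40,[0,0,0],[0,0,0.18]],
    [40,[0,0,0],[0,0,0.24]],
    [40,[0,0,0],[0,0,0.3]],
    [40,[0,0,0],[0,0,0.36]],
    [40,[0,0,0],[0,0,0.42]],
    [40,[0,0,0],[0,0,0.48]],
    [40,[0,0,0],[0,0,0.54]],
    [40,[0,0,0],[0,0,0.6]],
    [40,[0,0,0],[0,0,0.65]],
    [40,[0,0,0],[0,0,0.67]]
  ]
}}

```text
time: 10.23
tool_pos: [0.4714, -0.1042, 0.0415]
tool_rot: [0.0, -0.374, 0.927, 0.001]
contact_force: [-5.9, 6.8, 8.5]
gripper_width: 0.655
grasp_force: 64.0
```

```bash
cat > k.py <<'E'
from meas import *
s=monitor.state(); q=s['tool_rot']; print(s['tool_pos'],'ybear',2*np.degrees(np.arctan2(q[2],q[1]))-90,s['ft_torque'],s['contact_force'],s['gripper_width'])
f=grab('top'); g=grab('scene'); c=np.array([.471,-.105])
for n,A in(('top',cloud(f)),('scene',cloud(g))):
    q=A[...,:2]-c; r=np.hypot(q[...,0],q[...,1]); k=(r>.036)&(r<.066)&(A[...,2]>.043)&(A[...,2]<.058)
    if k.sum()>5: a=np.arctan2(q[k][:,1],q[k][:,0]); print(n,k.sum(),'wing',np.degrees(np.angle(np.exp(2j*a).mean())/2)%180)
cv2.imwrite('pics/k.png',cv2.resize(np.vstack([f['color'][200:290,330:430,::-1],g['color'][230:320,310:410,::-1]]),(400,720)[:2])[:600] if 0 else cv2.resize(np.hstack([f['color'][200:290,330:430,::-1],g['color'][230:320,310:410,::-1]]),(800,360),interpolation=2))
E
python3 k.py
```

```text
[ 0.47137747 -0.10424678  0.04150177] ybear 133.9164086973573 [ 0.74905389  0.81670916 -0.15432839] [-5.90337503  6.83168541  8.47485048] 0.6553880451644091
top 88 wing 43.217518256467855
scene 96 wing 43.27607923620688
```

View pics/k.png

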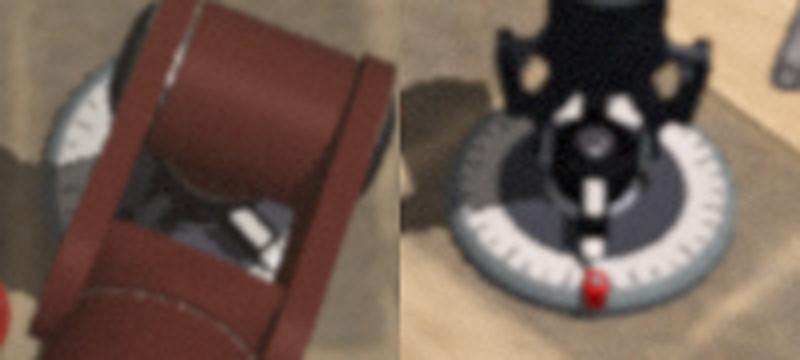

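The scene view on the right shows the pointer standing at the red tab, near (595,285). The wing reads about 43–44° against 45.1°, so I add a small turn, release, lift and check.

Emit:
{"method": "arm_command", "body": {
  "rows": [
    [40,[0,0,0],[0,0,0.015]],
    [40,[0,0,0],[0,0,0.015]],
    [40,[0,0,0],[0,0,0.015]],
    [85,[0,0,0],[0,0,0.015]],
    [85,[0,0,0],[0,0,0.015]],
    [85,[0,0,0],[0,0,0.015]],
    [85,[0,0,0],[0,0,0.015]],
    [85,[0,0,0.05],[0,0,0.015]],
    [85,[0,0,0.15],[0,0,0.015]],
    [85,[0,0,0.25],[0,0,0.015]],
    [85,[0,0,0.36],[0,0,0.015]],
    [85,[0,0,0.48],[0,0,0.015]]
  ]
}}

```text
time: 11.33
tool_pos: [0.4704, -0.1051, 0.1841]
tool_rot: [-0.001, -0.383, 0.924, 0.0]
contact_force: [1.5, -0.5, 0.1]
gripper_width: 0.992
grasp_force: 0.0
```

Emit:
{"method": "arm_command", "body": {
  "rows": [
    [85,[-0.1,0.13,0],[0,0,0]],
    [85,[-0.1,0.26,0],[0,0,0]],
    [85,[-0.1,0.39,0],[0,0,0]],
    [85,[-0.1,0.52,0],[0,0,0]],
    [85,[-0.1,0.65,0],[0,0,0]],
    [85,[-0.1,0.78,0],[0,0,0]],
    [85,[-0.1,0.9,0],[0,0,0]],
    [85,[-0.1,0.9,0],[0,0,0]],
    [85,[-0.1,0.9,0],[0,0,0]]
  ]
}}

```text
time: 12.08
tool_pos: [0.4409, 0.1663, 0.1835]
tool_rot: [0.0, -0.385, 0.923, -0.0]
contact_force: [0.1, -0.2, -0.1]
gripper_width: 0.994
grasp_force: 0.0
```

```bash
python3 k.py; python3 - <<'E'
from meas import *
f=dict(np.load('top.npz')); c=np.array([.471,-.105]); red,wh=masks(f)
A=cloud(f); q=A[...,:2]-c; r=np.hypot(q[...,0],q[...,1])
m=win((A[...,2]>.045)&(A[...,2]<.058),340,425,205,290)&(r>.036); d=q[m]; a=np.degrees(np.arctan2(d[:,1],d[:,0]))%180; print('wing',a.mean(),len(a))
v,u=np.nonzero(win(red,395,418,260,285)); t=ray(f,[[u.mean(),v.mean()]],.033)[0,:2]-c; print('tab',np.degrees(np.arctan2(t[1],t[0]))%180)
E
```

```text
[0.44090868 0.16631595 0.18349048] ybear 135.31906991474509 [-0.02772736  0.01255105 -0.03703281] [ 0.11640169 -0.20207811 -0.13334556] 0.9944993451861347
top 141 wing 45.92508442079512
scene 100 wing 43.961206303798356
wing 45.89503411774865 139
tab 45.115173105814534
```

View pics/k.png

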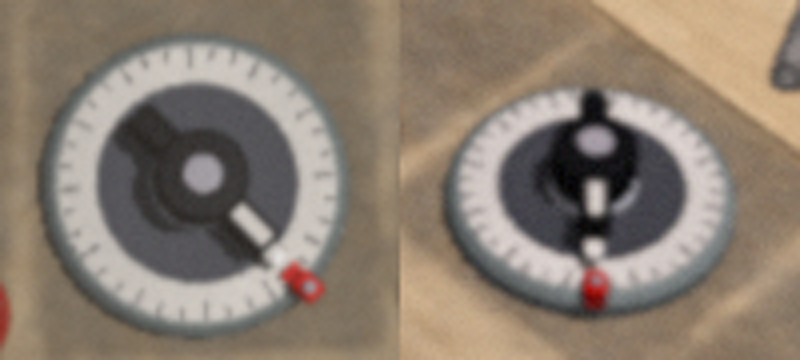

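In both views the pointer meets the red tab, at about (285,265) and (595,270), within 1° (about 1 mm). The block is home and the arm is clear, so I'm handing in.

```bash
python3 -c "
from plant import manip
print(manip.job_done())"
```

```text
the job is handed in; nothing more can be done
None
```

The job is handed in at about 12 s of arm time; the judge gave no verdict. By my camera measurements the pointer is within 1° (about 1 mm) of the red tab, and the red block lies flat and about 2 mm or less from the back stop in the red bay. The arm was clear, and I sent it near nothing else, though I did not re-measure the other things.

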